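# Lay down, clip and stack a test-adapter case

### The job

A small test-adapter case has been left standing on its hinge end with its lid clip sprung open. Lay it down flat on its feet on the bench without letting it topple, press the clip fully shut and let go; then take the case again and set it down gently on the closed case of the same kind, square to it, all four feet home in the corner recesses of that lid. Leave the lower case where it lies, and do not disturb the stamp, the tape roll and the screwdriver.

Things in the scene. Friction and masses are not known exactly. Their poses are not given: they have to be found in the camera images.
- case: The case to stack: rigid grey plastic box, lid closed, 120 mm long (x), 66 wide (y), 58 high (z, out of the lid), 0.27 to 0.55 kg, balanced about its middle. Origin: centre of its underside, at the soles of its feet. Hinge at the -x end, flap clip at the +x end. At the start it stands on its flat -x end: x points up, lid faces the robot's left (+y) and feet its right, within 0.55 rad.
- case_lid (a point): Centre of the top of that case's lid, 58 mm above the soles. Below it the plain flat-sided box runs down to 7 mm above the soles; there four black rubber corner feet, 14 x 14 mm and 7 mm tall, are centred at x = +-46, y = +-21 mm. The lid has four corner recesses, 18 x 18 mm and 6 mm deep, centred at the same x, y.
- case_clip (a joint): Flap clip of the case: black flap 32 mm wide, 22 long, 4 thick (7 at its lip), hinged across the +x end at x = 62, z = 50 mm of the case. 0 rad = shut, flat against the end face, down to z = 28 mm and out to x = 67 mm; 1.57 = straight out. Friction (0.012 N m) holds it where it is put; no spring, no click. Starts 0.7 to 1.2 rad open.
- clip_lip (a point): Middle of the free edge of the case's flap clip, 22 mm from its hinge line.
- base_case: The lower case: same kind and size, lying flat on its feet on the bench, clip shut (does not move), 0.75 kg, loose. Origin: centre of its underside on the bench; x along its length with the clip at +x, y across, z up. With the other case's feet home in its lid, that case's origin lies 52 mm above this one; it fits either way round, with 2 mm of play each way.
- base_lid (a point): Centre of the top of the lower case's lid, 58 mm above the bench. Its four corner recesses, 18 x 18 mm, 6 mm deep (floors 52 mm above the bench), are centred at x = +-46, y = +-21 mm from here.
- stamp: Bystander: self-inking hand stamp, black and blue, 34 x 56 mm and 72 mm tall, loose, upright. Origin: centre of its underside.
- tape: Bystander: roll of pale tape lying flat, 84 mm across with a 60 mm hole, 36 mm high, loose. Origin: centre of its underside.
- screwdriver: Bystander: screwdriver about 180 mm long lying on the bench, loose, handle to its -x. Origin: on the bench below its middle.
Mind the look-alikes: they are no part of the job. What is shaped like the case but blue or brown is not meant.

How it is judged:
By the outcome, as a careful person would: the job done as asked, in the order asked, and still so for the second after the job is handed in, with the robot touching nothing.
It also fails if it takes over 67 s, if anything falls off the work surface, if the arm or the gripper's body presses on something with over 40 N, if the wrist force passes 120 N, or if a joint passes its speed limit or range.

### The arm

A 6-joint arm with a two-finger parallel gripper is mounted at the origin on the work surface. World frame = base frame: x ahead of the robot, y to its left, z up, the work surface at z = 0. Lengths are in mm, angles in degrees, forces in N, time in s.
With the tool pointing down it reaches from about 250 to 725 mm from the base axis. Payload 4 kg.
Tool frame: the origin (TCP) lies at the very end of the fingers, on their centre line; the grasp point (between the pads) lies arm.tcp_to_grasp behind it (arm.tcp_to_grasp is the distance from the TCP to the grasp point, in mm); z points along the fingers, y is the line along which they close (so a half turn about z gives the same grasp; the last joint's range is limited). The gripper opens to 85 mm and grips with 20 to 120 N. Pads are 22 mm wide; open, the fingers measure 114 mm over their backs; the gripper's body (76 mm by 85 mm) begins 54 mm behind the grasp point. The pads swing forward as they close: fully open they stand 13 mm farther back than shut.
Start: joints at [-73.854, 13.785, 0.286, 76.501, 0, 90], TCP at [139.041, -480.278, 231.306] pointing down, gripper open.
Joint ranges: [-155.79, 155.79], [-60.16, 107.12], [-62.33, 73.08], [-114, 123.19], [-81.49, 82.49], [-180, 180]. Speed limits (degrees/s): [159.86, 159.86, 180, 180, 180, 180].

### API

Orientations are given as [roll, pitch, yaw] about the fixed x, y, z axes, in that order (R = Rz(yaw) Ry(pitch) Rx(roll)).
In Python, from station import get_obs, viewer, arm gives the robot as it stands.
- The arm moves only by the tool step_arm, never from a script. Its argument "deltas" is a list of rows, each a list of 7 numbers: the opening, from -1 (shut) to 1 (fully open), then the shift along the tool's x, y, z in mm, then the turn, a rotation vector about the tool's x, y, z in rad. In form: [[jaw, x, y, z, wx, wy, wz], ...]. A call has 1 to 12 rows; each row is the pose to reach, as a shift and turn from the pose commanded when the call began, along the tool's axes at that moment; what a row does not reach only later rows make up. A row lasts 1/10 s, in which the tool goes at most 50 mm and 8.59 degrees, less where a joint would pass 70% of its speed; a pose out of reach is approached as far as the arm can. A call with a gripper value outside its range is refused whole. The fingers move at their own pace and stop on an object; "newtons" is the grip in N (left out, the last holds). Time passes only in rows, so rows that repeat a pose let the fingers close. It gives the time, the measured TCP pose, the force, the opening and the grip force at its end, in the units of the state.
- get_obs(): the state, without advancing time (a new reading comes with each control period).
- viewer.read_camera(name): name is "side" or "top"; returns a dict with "frame" (420x560x3 uint8, red, green, blue), "mtx" (3x3 intrinsics, pixels), "rvec" (rotation vector, rad) and "tvec" (3), from world to camera coordinates, as OpenCV has them. Camera axes: x right, y down, z forward; pixel columns grow to the right and rows downward; lengths in mm; the calibration is good to about 2 mm. A picture is of the moment at which its call begins. There is no depth.
- arm.job_done(): hands the job in; it is judged then, once.
The state is a dict: "t": time; "joint_positions": joint angles; "joint_vel": joint speeds; "tau": joint torques, N m; "ee_pos": TCP position; "tcp_rot": TCP orientation; "ft_force": force on the tool from outside, world axes, zero at the start; "ft_torque": the same for the moment, N m; "gripper_width": opening from 0.0 (shut) to 1.0 (fully open); "grasp_force": force on a finger pad.
Only numpy, scipy, OpenCV 4.12 (cv2) and the standard library are available. Lean on these libraries where they do the work, as an engineer would, in place of code of your own. Each camera call takes 0.05 s, during which the arm holds its last target. There are 200 camera calls.

## Working session

There is one attempt and no reset: what is moved stays moved. The work goes in short steps, Python scripts to look and compute and a tool call to move; the robot and the scene stay as the last step left them, time stands still between calls to the robot, and variables do not carry over. Pictures are saved under pics/ and viewed, at most 10 in all, crops included, and the job is handed in when it is done.

Besides the shell and the picture viewer there is one more tool, called after "Call:" as a command line: name --pt "numbers of a row" for each row, then --argument value for the rest. step_arm: Moves the arm, as the interface text tells. Its arguments: {"type":"object","properties":{"deltas":{"type":"array","items":{"type":"array","items":{"type":"number"}}},"newtons":{"type":"number"}},"required":["deltas"]}

```bash
mkdir -p pics; ls
python3 - <<'E'
from station import get_obs, viewer, arm
import cv2,pickle
d={}
for n in("side","top"):
    c=viewer.read_camera(n);d[n]=c
    cv2.imwrite(f"pics/{n}0.png",c["frame"][:,:,::-1]);print(n,c["mtx"],c["rvec"],c["tvec"])
pickle.dump(d,open("d0.pkl","wb"));print(arm.tcp_to_grasp,get_obs())
E
```

```text
pics
side [[515.11375069   0.         274.97172812]
 [  0.         515.11375069 216.28322681]
 [  0.           0.           1.        ]] [ 2.2520222  -0.13879597  0.04542092] [-557.49844379  107.19609155 1507.29284351]
top [[404.80786932   0.         279.78042146]
 [  0.         404.80786932 211.20182214]
 [  0.           0.           1.        ]] [ 2.16268728 -2.18547455  0.1427306 ] [  -8.71302968  576.72835046 1341.91859324]
18.700000000000003 {'t': 0.1, 'joint_positions': array([-7.38541188e+01,  1.38283038e+01,  2.20894001e-01,  7.65007933e+01,
        7.26870870e-04,  9.00002176e+01]), 'joint_vel': array([-0.02925279,  0.01261388,  0.21609364, -0.00722564,  0.0281622 ,
        0.05009471]), 'tau': array([-1.81553169e-04, -3.73137867e+01,  2.53009701e+01,  1.08454633e-02,
        8.22517359e-05,  2.16032436e-05]), 'ee_pos': array([ 138.88886122, -479.73568364,  230.49470011]), 'tcp_rot': array([-1.79891797e+02, -7.26458689e-04,  1.61456623e+01]), 'ft_force': array([ 0.20422856, -0.89764996,  0.03400145]), 'ft_torque': array([0.00857997, 0.00806931, 0.00968573]), 'grasp_force': 0.0, 'gripper_width': 0.9992900997370309}
```

View pics/side0.png

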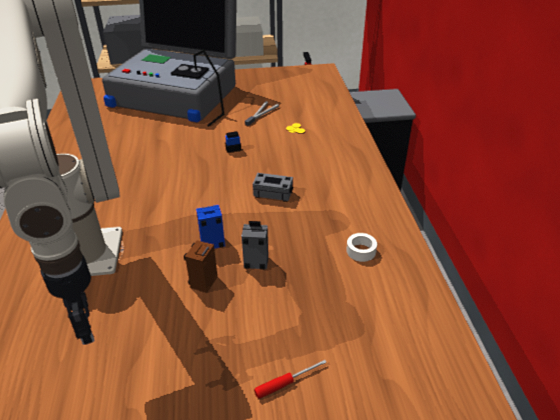

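View pics/top0.png

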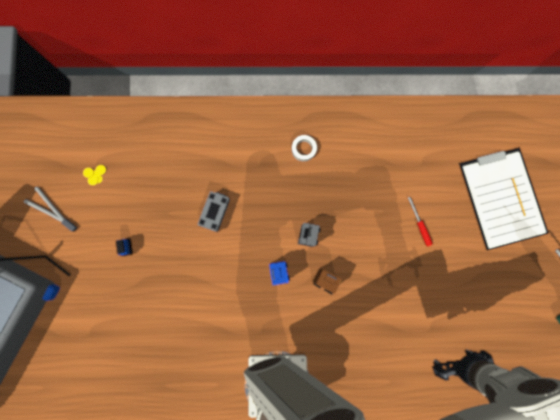

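The candidates are:
- Grey standing case with its clip open: side (256,247), top (309,234). This is the one I want.
- Blue standing case: side (211,228), top (279,273).
- Brown standing case: side (202,267), top (327,280).
- Grey lying case, which is the base: side (273,187), top (214,211).

The stamp is at top (124,246), the tape at top (304,148) and the screwdriver at top (422,222). Next is a close crop of both grey cases.

```bash
cat > h.py <<'E'
import cv2,numpy as np,pickle
from scipy.optimize import least_squares
def proj(c,P):
    return cv2.projectPoints(np.asarray(P,float).reshape(-1,1,3),c["rvec"],c["tvec"],c["mtx"],None)[0][:,0]
def tri(d,us,ut):
    f=lambda X:np.r_[proj(d["side"],X)[0]-us,proj(d["top"],X)[0]-ut]
    r=least_squares(f,[400,0,50]);return r.x,np.abs(r.fun).max()
def onplane(c,u,z):
    return least_squares(lambda X:proj(c,[X[0],X[1],z])[0]-u,[400,0]).x
def crop(c,u0,v0,w,h,s):
    im=cv2.resize(c["frame"][v0:v0+h,u0:u0+w,::-1],None,fx=s,fy=s,interpolation=cv2.INTER_CUBIC)
    for k in range(-(-u0//10)*10,u0+w,10):
        x=int((k-u0+.5)*s);cv2.line(im,(x,0),(x,6),(0,255,255),1);cv2.putText(im,str(k),(x-9,16),0,.33,(0,255,255),1)
    for k in range(-(-v0//10)*10,v0+h,10):
        y=int((k-v0+.5)*s);cv2.line(im,(0,y),(6,y),(0,255,255),1);cv2.putText(im,str(k),(8,y+4),0,.33,(0,255,255),1)
    return im
E
python3 - <<'E'
from h import *
d=pickle.load(open("d0.pkl","rb"))
a=crop(d["side"],235,165,70,110,5);b=crop(d["top"],190,180,70,60,6)[:, :];e=crop(d["top"],285,210,45,45,5)
im=np.zeros((590,790,3),np.uint8);im[:550,:350]=a;im[:360,355:775]=b;im[362:587,355:580]=e
cv2.imwrite("pics/c.png",im)
E
```

```text
(no output)
```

View pics/c.png

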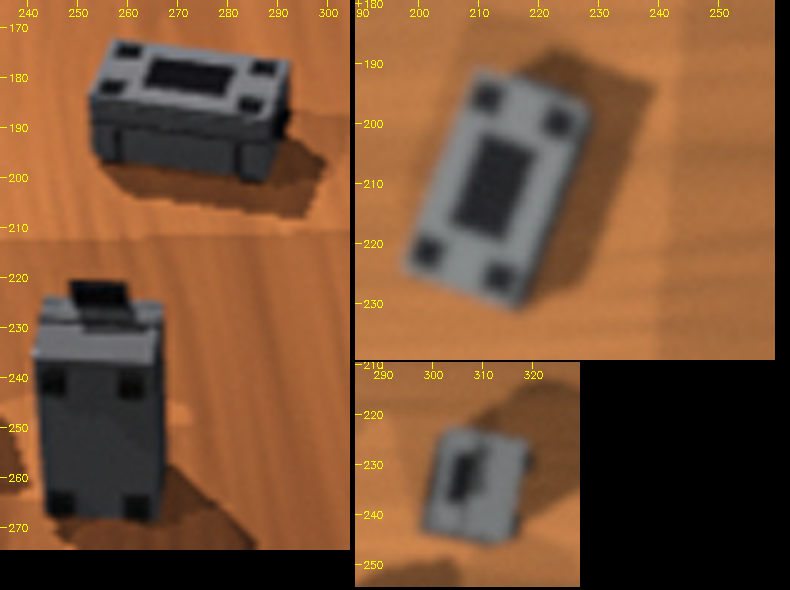

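The crop confirms the choice: the feet face the side camera, at (245,241), (261,241), (247,265) and (262,266), and the open flap is on the top end, towards the lid. The base's recesses are clear in both views. Next I fit the poses.

```bash
cat > fit.py <<'E'
from h import *
d=pickle.load(open("d0.pkl","rb"))
bs=np.array([(260,174.7),(287,178),(284,185.7),(257,182)]);bt=np.array([(211.5,195.5),(223.5,199.5),(213.5,225.5),(201.5,221.5)])
for c in d: print(c,"cam at",-cv2.Rodrigues(d[c]["rvec"])[0].T@d[c]["tvec"].ravel())
print([np.round(onplane(d["side"],p,57)) for p in bs],[np.round(onplane(d["top"],p,57)) for p in bt])
ts=bs.mean(0);tt=bt.mean(0);print("base lid tri",tri(d,ts,tt))
# standing case
def R(a):
    x=np.array([0,0,1.]);z=np.array([-np.sin(a),np.cos(a),0]);return np.c_[x,np.cross(z,x),z]
S=np.array([(46,-21,0),(46,21,0),(-46,-21,0),(-46,21,0),(60,-33,7),(60,33,7),(60,-33,58),(60,33,58)],float)
us=np.array([(245,240.8),(261,241),(247,265),(262.2,266),(241.5,236.3),(266.3,237),(243.5,223.5),(267.5,225)])
T=np.array([(60,33,7),(60,-33,7)],float);ut=np.array([(319,226),(316,246)])
def f(p):
    X=lambda Q:Q@R(p[2]).T+[p[0],p[1],p[3]]
    return np.r_[(proj(d["side"],X(S))-us).ravel(),2*(proj(d["top"],X(T))-ut).ravel()]
r=least_squares(f,[400,0,0,60],loss="soft_l1");print(r.x,np.degrees(r.x[2]));print(f(r.x).round(1).reshape(-1,2))
c=R(r.x[2])@[0,0,32.5]+[r.x[0],r.x[1],0];print("case mid",c)
# flap lip from images
print("lip tri (mid far edge)",tri(d,(257,221),(304.5,235)))
for n,s,t,h in[("tape",(362,240),(304.5,148),36),("blue",(210,209),(279,268),120)]: print(n,onplane(d["top"],t,h))
print("blue tri",tri(d,(210,213),(279.5,273)),"brown tri",tri(d,(202,249),(328,281)))
E
python3 fit.py
```

```text
side cam at [  441.57882048 -1158.20561     1028.4916836 ]
top cam at [ 425.13427314   14.24703815 1397.31703264]
[array([541., 247.]), array([627., 216.]), array([612., 175.]), array([528., 207.])] [array([629., 213.]), array([615., 173.]), array([528., 206.]), array([542., 245.])]
base lid tri (array([577.47033372, 209.07786433,  58.27372654]), np.float64(0.19761178280049307))
[ 487.91417317 -137.66045337 -389.74732344   63.2660295 ] -22330.876709403423
[[ 0.1  0.6]
 [-0.2  1. ]
 [-0.2  1. ]
 [-0.3  0.6]
 [-0.8 -0.8]
 [-0.9 -0.5]
 [-0.5 -0.3]
 [-0.5 -0.9]
 [ 0.4 -2.1]
 [-0.6 -0.9]]
case mid [ 494.04680174 -105.74429967    0.        ]
lip tri (mid far edge) (array([497.89685187, -88.70535556, 138.38241066]), np.float64(2.681601649753617))
tape [ 794.63608168 -102.46876568]
blue [388.20548497  -8.377958  ]
blue tri (array([375.03618758,  -9.74856723, 117.1393204 ]), np.float64(0.7853246772997409)) brown tri (array([ 350.70505014, -160.77897214,  120.5721021 ]), np.float64(1.4736202365828603))
```

```bash
cat > g.py <<'E'
import numpy as np
from scipy.spatial.transform import Rotation as Ro
from station import get_obs, arm
def frame(az,tilt):
    """tool-down frame with tool x at azimuth az, then turned about tool y by tilt (deg)"""
    return Ro.from_euler("xyz",[180,0,az],degrees=True)*Ro.from_euler("y",tilt,degrees=True)
def delta(G,Rt,back=0,o=None):
    """to put nominal grasp point at G"""
    o=o or get_obs();R0=Ro.from_euler("xyz",o["tcp_rot"],degrees=True)
    t=np.asarray(G,float)+Rt.apply([0,0,arm.tcp_to_grasp-back])
    print("dxyz",(R0.inv().apply(t-o["ee_pos"])).round(1),"rot",(R0.inv()*Rt).as_rotvec().round(4),"tcp",t.round(1))
E
python3 - <<'E' 2>/dev/null
exec(open("fit.py").read().split("# flap lip")[0].replace("p[3]]","60]"))
a=r.x[2]
from g import *
az=90+np.degrees(a)%360
az=(az+180)%360-180
print("lid az",az)
for g,h in((29,30),):
    P=R(a)@[g,0,h]+[r.x[0],r.x[1],60];print("P",P)
delta(P+[0,0,150],frame(az,0),90); delta(P,frame(az,-45),110)
E
```

```text
side cam at [  441.57882048 -1158.20561     1028.4916836 ]
top cam at [ 425.13427314   14.24703815 1397.31703264]
[array([541., 247.]), array([627., 216.]), array([612., 175.]), array([528., 207.])] [array([629., 213.]), array([615., 173.]), array([528., 206.]), array([542., 245.])]
base lid tri (array([577.47033372, 209.07786433,  58.27372654]), np.float64(0.19761178280049307))
[ 487.85491766 -136.48992398 -408.60533345   60.        ] -23411.36109293681
[[ 0.1  1.2]
 [-0.2  1.7]
 [-0.2  1.5]
 [-0.3  1.2]
 [-0.8 -0.2]
 [-0.9  0.2]
 [-0.3  0.3]
 [-0.3 -0.2]
 [-0.4 -1.9]
 [-1.7 -0.9]]
case mid [ 494.25714581 -104.62675598    0.        ]
lid az 78.63890706318853
P [ 493.76466672 -107.07776891   89.        ]
dxyz [ 444.5 -259.4  -79.3] rot [-1.7000e-03 -1.0000e-03 -1.0907e+00] tcp [ 493.8 -107.1  310.3]
dxyz [ 474.3 -316.4   77.5] rot [-0.429  -0.7054 -1.0312] tcp [506.5 -43.8 153.6]
```

Call:
step_arm --pt "1 444.5 -259.5 -79 0 0 -1.09" --pt "1 444.5 -259.5 -79 0 0 -1.09" --pt "1 444.5 -259.5 -79 0 0 -1.09" --pt "1 444.5 -259.5 -79 0 0 -1.09" --pt "1 444.5 -259.5 -79 0 0 -1.09" --pt "1 444.5 -259.5 -79 0 0 -1.09" --pt "1 444.5 -259.5 -79 0 0 -1.09" --pt "1 444.5 -259.5 -79 0 0 -1.09" --pt "1 444.5 -259.5 -79 0 0 -1.09" --pt "1 444.5 -259.5 -79 0 0 -1.09" --pt "1 444.5 -259.5 -79 0 0 -1.09" --pt "1 444.5 -259.5 -79 0 0 -1.09"

```text
t: 1.3
ee_pos: [495.6, -105.0, 309.7]
tcp_rot: [-180.0, -0.0, 78.9]
ft_force: [0.1, -0.8, 0.6]
gripper_width: 1.003
grasp_force: 0.0
```

Run:
```python
from g import *
o=get_obs();print(o["joint_positions"].round(1),o["ee_pos"],o["tcp_rot"])
P=np.array([493.8,-107,89.]);delta(P,frame(78.6,-45),110)
```

```text
[-12.   13.5  11.5  88.    0.   89.1] [ 495.58831625 -105.036817    309.70531649] [-1.79976963e+02 -2.41165589e-02  7.88762804e+01]
dxyz [ 62.2  -1.  156.2] rot [ 0.0015 -0.7858  0.0047] tcp [506.6 -43.7 153.6]
```

Call:
step_arm --pt "1 62 -1 0 0 -0.785 0.005" --pt "1 62 -1 0 0 -0.785 0.005" --pt "1 62 -1 0 0 -0.785 0.005" --pt "1 62 -1 0 0 -0.785 0.005" --pt "1 62 -1 0 0 -0.785 0.005" --pt "1 62 -1 0 0 -0.785 0.005" --pt "1 62 -1 0 0 -0.785 0.005" --pt "1 62 -1 156 0 -0.785 0.005" --pt "1 62 -1 156 0 -0.785 0.005" --pt "1 62 -1 156 0 -0.785 0.005" --pt "1 62 -1 156 0 -0.785 0.005" --pt "1 62 -1 156 0 -0.785 0.005"

```text
t: 2.5
ee_pos: [504.4, -47.9, 154.9]
tcp_rot: [180.0, 45.0, 78.2]
ft_force: [-0.3, 0.2, 0.4]
gripper_width: 1.002
grasp_force: 0.0
```

Run:
```python
from g import *
from h import *
from station import viewer
o=get_obs();print(o["joint_positions"].round(1),o["ee_pos"],o["tcp_rot"],o["ft_force"])
P=np.array([493.8,-107,89.]);delta(P,frame(78.6,-45),0)
d={n:viewer.read_camera(n) for n in("side","top")};pickle.dump(d,open("d1.pkl","wb"))
a=crop(d["side"],215,150,80,120,5);b=crop(d["top"],265,190,70,70,5)
im=np.zeros((600,760,3),np.uint8);im[:600,:400]=a;im[:350,405:755]=b;cv2.imwrite("pics/c1.png",im)
```

```text
[ 16.5  33.6   3.3  85.1 -38.6 127.3] [504.41485367 -47.85483361 154.86990728] [179.9981435   45.04974607  78.24675962] [-0.30392446  0.24238894  0.38960036]
dxyz [  4.2   1.7 107.7] rot [-0.0043  0.0009 -0.0044] tcp [ 491.2 -120.    75.8]
```

View pics/c1.png

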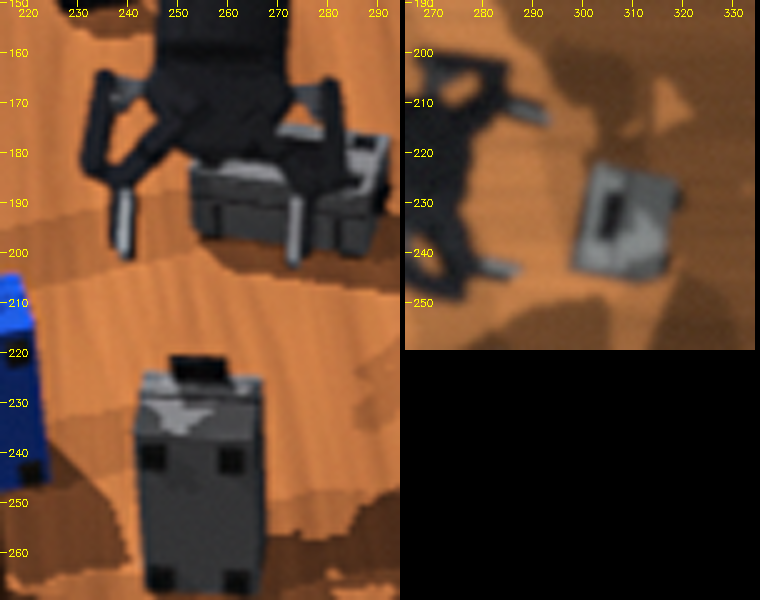

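Fingertips are at side (240,200) and (273,202), and at top (293,214) and (288,243.5). The standing case is between their lines and undisturbed. I'll check the centring numerically.

Run:
```python
from g import *
from h import *
d=pickle.load(open("d1.pkl","rb"))
o=get_obs();Rt=Ro.from_euler("xyz",o["tcp_rot"],degrees=True)
off=47
for s in(-1,1):
  q=o["ee_pos"]+Rt.apply([0,s*off,-13]);print(s,proj(d["side"],q),proj(d["top"],q))
# case top-face corners, fit z=120 plane rectangle: case pose x,y,yaw
u=np.array([(302.5,222),(319,226.5),(316.5,245.5),(298.5,243)])
print("top corners on z120",[onplane(d["top"],p,120).round(0) for p in u[1:3]],"left ones",[onplane(d["top"],p,120).round(0) for p in u[[0,3]]],[onplane(d["top"],p,0).round(0) for p in u[[0,3]]])
us=np.array([(266.5,237),(241.5,236.5),(243,223.5),(267.5,225)])
print("side corners on z120",[onplane(d["side"],p,120).round(0) for p in us])
us=np.array([(246.3,268),(266,268)]);print("side soles bottoms",[onplane(d["side"],p,0).round(0) for p in us])
```

```text
-1 [[239.49607605 200.77743263]] [[285.5722008  243.74899213]]
1 [[273.50499763 202.06580963]] [[291.41263212 213.51054889]]
top corners on z120 [array([ 517., -137.]), array([ 457., -127.])] left ones [array([532., -85.]), array([465., -71.])] [array([542., -94.]), array([469., -79.])]
side corners on z120 [array([ 525., -136.]), array([ 459., -125.]), array([466., -72.]), array([532., -87.])]
side soles bottoms [array([ 466., -124.]), array([ 521., -131.])]
```

Call:
step_arm --pt "1 4 1.5 15 -0.004 0 -0.004" --pt "1 4 1.5 30 -0.004 0 -0.004" --pt "1 4 1.5 45 -0.004 0 -0.004" --pt "1 4 1.5 60 -0.004 0 -0.004" --pt "1 4 1.5 72 -0.004 0 -0.004" --pt "1 4 1.5 82 -0.004 0 -0.004" --pt "1 4 1.5 91 -0.004 0 -0.004" --pt "1 4 1.5 99 -0.004 0 -0.004" --pt "1 4 1.5 105 -0.004 0 -0.004" --pt "1 4 1.5 108 -0.004 0 -0.004" --pt "1 4 1.5 108 -0.004 0 -0.004"

```text
t: 3.7
ee_pos: [491.7, -119.0, 74.8]
tcp_rot: [179.9, 45.0, 78.6]
ft_force: [0.2, 0.3, -0.3]
gripper_width: 0.998
grasp_force: 0.0
```

Call:
step_arm --pt "0.5 0 0 0 0 0 0" --pt "0.5 0 0 0 0 0 0" --pt "0.3 0 0 0 0 0 0" --pt "0.3 0 0 0 0 0 0" --pt "0.3 0 0 0 0 0 0" --pt "0.3 0 0 0 0 0 0" --newtons 20

```text
t: 4.3
ee_pos: [491.2, -118.6, 75.6]
tcp_rot: [180.0, 45.0, 78.7]
ft_force: [-4.5, 2.0, 5.6]
gripper_width: 0.771
grasp_force: 18.8
```

Call:
step_arm --pt "0.3 0 0 0 0 0 0" --pt "0.3 0 0 0 0 0 0" --pt "0.3 -7 0 -7 0 0 0" --pt "0.3 -14 0 -14 0 0 0" --pt "0.3 -21 0 -21 0 0 0" --pt "0.3 -28 0 -28 0 0 0" --pt "0.3 -28 0 -28 0 0 0" --newtons 100

```text
t: 5.0
ee_pos: [492.9, -118.7, 116.3]
tcp_rot: [179.6, 44.9, 78.4]
ft_force: [-0.0, 0.2, -5.5]
gripper_width: 0.761
grasp_force: 104.0
```

Run:
```python
from g import *
o=get_obs();print(o["joint_positions"].round(1),o["ee_pos"],o["tcp_rot"],o["ft_force"],o["grasp_force"])
R0=Ro.from_euler("xyz",o["tcp_rot"],degrees=True);G=o["ee_pos"]-R0.apply([0,0,arm.tcp_to_grasp]);print("G",G)
for t in(-22,0,22,45): delta(G,frame(79,t))
```

```text
[  9.7  31.9  -5.7  71.9 -41.3 118.6] [ 492.94144725 -118.6705777   116.32981408] [179.58171433  44.91465648  78.36341241] [-0.04407143  0.17702539 -5.52410405] 104.00662668049335
G [ 495.47079246 -105.71156973  129.57203916]
dxyz [ 7.3 -0.  -1.5] rot [ 0.001   0.4    -0.0079] tcp [ 494.1 -112.6  112.2]
dxyz [13.2 -0.1 -5.5] rot [ 0.0026  0.7839 -0.0077] tcp [ 495.5 -105.7  110.9]
dxyz [ 17.2  -0.1 -11.4] rot [ 0.0041  1.1679 -0.0073] tcp [496.8 -98.8 112.2]
dxyz [ 18.7  -0.1 -18.7] rot [ 0.0057  1.5693 -0.0066] tcp [498.  -92.7 116.3]
```

Call:
step_arm --pt "0.3 2.5 0 0 0 0.13 0" --pt "0.3 5 0 -0.5 0 0.26 0" --pt "0.3 7.2 0 -1.5 0 0.39 0" --pt "0.3 9.3 0 -2.5 0 0.52 0" --pt "0.3 11.3 0 -4 0 0.65 0" --pt "0.3 13.2 0 -5.5 0 0.785 0" --pt "0.3 14.8 0 -7.3 0 0.915 0" --pt "0.3 16.2 0 -9.3 0 1.045 0" --pt "0.3 17.2 0 -11.5 0 1.175 0" --pt "0.3 18 0 -13.7 0 1.305 0" --pt "0.3 18.5 0 -16.2 0 1.435 0" --pt "0.3 18.7 0 -18.7 0 1.57 0"

```text
t: 6.2
ee_pos: [496.6, -94.2, 114.7]
tcp_rot: [179.8, -45.0, 78.9]
ft_force: [-0.1, 1.1, -5.4]
gripper_width: 0.76
grasp_force: 105.5
```

Run:
```python
from g import *
from h import *
from station import viewer
o=get_obs();print(o["joint_positions"].round(1),o["ee_pos"],o["tcp_rot"],o["ft_force"],o["grasp_force"])
R0=Ro.from_euler("xyz",o["tcp_rot"],degrees=True);G=o["ee_pos"]-R0.apply([0,0,arm.tcp_to_grasp]);print("G",G)
print("tool comps of world down:",R0.inv().apply([0,0,-1]))
d={n:viewer.read_camera(n) for n in("side","top")};pickle.dump(d,open("d2.pkl","wb"))
im=np.zeros((600,780,3),np.uint8);im[:480,:400]=crop(d["side"],215,170,80,96,5);im[:400,405:755]=crop(d["top"],265,190,70,80,5);cv2.imwrite("pics/c2.png",im)
```

```text
[-33.9  32.8  -4.7  73.4  40.8  59.6] [496.59480818 -94.15130025 114.69012508] [179.75980187 -44.99653765  78.8620993 ] [-0.05177627  1.14705192 -5.40049646] 105.51753155887127
G [ 493.96378598 -107.10910346  127.91370472]
tool comps of world down: [-0.70706405 -0.00296454  0.7071433 ]
```

View pics/c2.png

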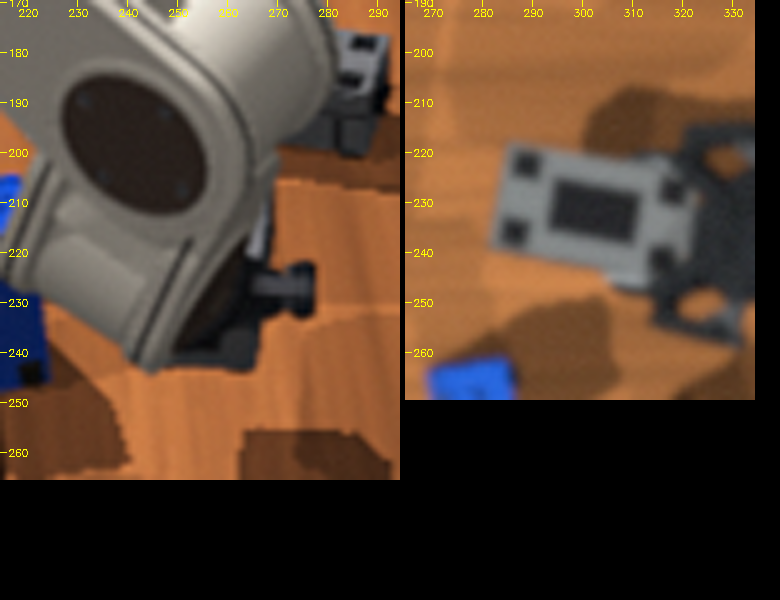

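The case is held level in the air with its lid up. Its recesses are at top (289,222), (286.5,236), (318,228) and (315.5,241), and nothing slipped. Now I lower it.

Call:
step_arm --pt "0.3 -10 0 10 0 0 0" --pt "0.3 -22 0 22 0 0 0" --pt "0.3 -34 0 34 0 0 0" --pt "0.3 -44 0 44 0 0 0" --pt "0.3 -53 0 53 0 0 0" --pt "0.3 -59 0 59 0 0 0" --pt "0.3 -62 0 62 0 0 0" --pt "0.3 -62 0 62 0 0 0"

```text
t: 7.1
ee_pos: [497.0, -92.8, 26.6]
tcp_rot: [179.9, -45.0, 78.7]
ft_force: [0.3, -0.2, -4.7]
gripper_width: 0.766
grasp_force: 105.8
```

Call:
step_arm --pt "0.3 -1 0 1 0 0 0" --pt "0.3 -2 0 2 0 0 0" --pt "0.3 -3 0 3 0 0 0" --pt "0.3 -4 0 4 0 0 0" --pt "0.3 -4 0 4 0 0 0"

```text
t: 7.6
ee_pos: [497.1, -92.9, 21.3]
tcp_rot: [179.9, -45.0, 78.8]
ft_force: [0.4, 0.2, -4.2]
gripper_width: 0.756
grasp_force: 105.8
```

Call:
step_arm --pt "0.3 -0.7 0 0.7 0 0 0" --pt "0.3 -1.4 0 1.4 0 0 0" --pt "0.3 -1.4 0 1.4 0 0 0"

```text
t: 7.9
ee_pos: [497.1, -92.9, 19.2]
tcp_rot: [179.9, -45.0, 78.8]
ft_force: [0.1, -1.0, -5.7]
gripper_width: 0.766
grasp_force: 105.8
```

Call:
step_arm --pt "0.3 -0.7 0 0.7 0 0 0" --pt "0.3 -1.4 0 1.4 0 0 0" --pt "0.3 -1.4 0 1.4 0 0 0"

```text
t: 8.2
ee_pos: [497.3, -92.8, 18.9]
tcp_rot: [179.8, -45.1, 78.7]
ft_force: [-3.2, -2.9, 4.3]
gripper_width: 0.765
grasp_force: 107.5
```

Call:
step_arm --pt "0.5 0 0 0 0 0 0" --pt "0.5 0 0 0 0 0 0" --newtons 20

```text
t: 8.4
ee_pos: [497.3, -92.9, 18.9]
tcp_rot: [179.8, -45.1, 78.7]
ft_force: [-4.1, -2.0, 5.2]
gripper_width: 0.76
grasp_force: 107.5
```

Call:
step_arm --pt "1 0 0 0 0 0 0" --pt "1 0 0 0 0 0 0" --pt "1 0 0 0 0 0 0" --pt "1 0 0 0 0 0 0" --pt "1 0 0 -15 0 0 0" --pt "1 0 0 -40 0 0 0" --pt "1 0 0 -80 0 0 0" --pt "1 0 0 -130 0 0 0" --pt "1 0 0 -160 0 0 0" --pt "1 0 0 -160 0 0 0"

```text
t: 9.4
ee_pos: [476.2, -207.7, 133.3]
tcp_rot: [179.3, -44.8, 78.9]
ft_force: [0.6, -0.2, -0.4]
gripper_width: 1.0
grasp_force: 0.0
```

Run:
```python
from g import *
from h import *
from station import viewer
o=get_obs();print(o["joint_positions"].round(1),o["ee_pos"],o["tcp_rot"],o["ft_force"],o["grasp_force"])
d={n:viewer.read_camera(n) for n in("side","top")};pickle.dump(d,open("d3.pkl","wb"))
im=np.zeros((600,780,3),np.uint8);im[:400,:400]=crop(d["side"],215,190,80,80,5);im[:350,405:755]=crop(d["top"],265,200,70,70,5);cv2.imwrite("pics/c3.png",im)
```

```text
[-44.   38.2   8.   87.5  36.7  48. ] [ 476.20972245 -207.73318721  133.33453893] [179.33031896 -44.7686637   78.90895392] [ 0.55431338 -0.24278258 -0.35519793] 0.0
```

View pics/c3.png

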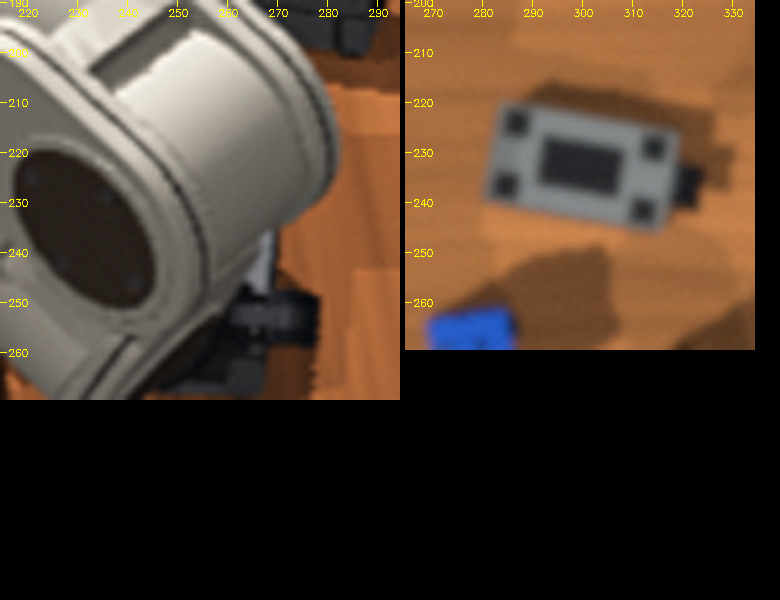

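The case lies flat on its feet. Its recesses are at top (287,224.5), (284.5,236.5), (314.3,229) and (312,241.5), and the open flap is at (321,237). Next I work out the case pose and a push point for the clip.

Run:
```python
from g import *
from h import *
d=pickle.load(open("d3.pkl","rb"))
def rec(c,u,z=56.5):
    p=np.array([onplane(c,q,z) for q in u]);return p
p=rec(d["top"],[(287,224.5),(284.5,236.5),(314.3,229),(312,241.5)]);print(p.round(1),p.mean(0))
v=p[2:].mean(0)-p[:2].mean(0);az=np.degrees(np.arctan2(*v[::-1]));print("case yaw",az,np.linalg.norm(v))
C=p.mean(0);e=v/np.linalg.norm(v);print("C",C)
for x,z in((118,120),(118,22),(79,22)):
    delta(np.r_[C+e*x,z],frame(az+180,0),arm.tcp_to_grasp)
```

```text
[[ 529.2  -37.7]
 [ 489.5  -28.9]
 [ 513.3 -128.3]
 [ 472.  -119.8]] [500.99193247 -78.65853129]
case yaw -100.43327147634231 92.2393155180346
C [500.99193247 -78.65853129]
dxyz [-0.1  2.8 14.6] rot [ 0.009  -0.7846 -0.0149] tcp [ 479.6 -194.7  120. ]
dxyz [-69.4   2.5  83.9] rot [ 0.009  -0.7846 -0.0149] tcp [ 479.6 -194.7   22. ]
dxyz [-41.8   1.9 111.5] rot [ 0.009  -0.7846 -0.0149] tcp [ 486.7 -156.4   22. ]
```

Call:
step_arm --pt "-1 0 3 14 0.009 -0.785 -0.015" --pt "-1 0 3 14 0.009 -0.785 -0.015" --pt "-1 0 3 14 0.009 -0.785 -0.015" --pt "-1 0 3 14 0.009 -0.785 -0.015" --pt "-1 0 3 14 0.009 -0.785 -0.015" --pt "-1 0 3 14 0.009 -0.785 -0.015" --pt "-1 0 3 14 0.009 -0.785 -0.015" --pt "-1 -20 3 34 0.009 -0.785 -0.015" --pt "-1 -45 3 59 0.009 -0.785 -0.015" --pt "-1 -69.5 2.5 84 0.009 -0.785 -0.015" --pt "-1 -69.5 2.5 84 0.009 -0.785 -0.015"

```text
t: 10.6
ee_pos: [473.9, -192.1, 16.5]
tcp_rot: [-179.2, -0.2, 79.6]
ft_force: [-2.0, 0.4, -0.6]
gripper_width: -0.002
grasp_force: 0.0
```

Run:
```python
from g import *
o=get_obs();print(o["ft_force"],o["gripper_width"],o["tcp_rot"],o["ee_pos"])
C=np.array([501,-78.7]);e=np.array([np.cos(np.radians(-100.5)),np.sin(np.radians(-100.5))])
delta(np.r_[C+e*79,22],frame(79.5,0),arm.tcp_to_grasp)
```

```text
[-2.02874265  0.38719348 -0.55096949] -0.001976696101020361 [-179.24045477   -0.20288941   79.61075213] [ 473.93738068 -192.08940275   16.47274384]
dxyz [37.4  5.9 -5.5] rot [-0.0133 -0.0035  0.002 ] tcp [ 486.6 -156.4   22. ]
```

Call:
step_arm --pt "-1 0 6 -5.5 -0.013 0 0" --pt "-1 8 6 -5.5 -0.013 0 0" --pt "-1 16 6 -5.5 -0.013 0 0" --pt "-1 21 6 -5.5 -0.013 0 0" --pt "-1 24 6 -5.5 -0.013 0 0" --pt "-1 27 6 -5.5 -0.013 0 0" --pt "-1 30 6 -5.5 -0.013 0 0" --pt "-1 32 6 -5.5 -0.013 0 0" --pt "-1 34 6 -5.5 -0.013 0 0" --pt "-1 34 6 -5.5 -0.013 0 0"

```text
t: 11.6
ee_pos: [491.4, -161.7, 27.4]
tcp_rot: [179.3, -0.0, 79.6]
ft_force: [-0.3, -2.5, -0.6]
gripper_width: -0.002
grasp_force: 1.0
```

Call:
step_arm --pt "-1 1 0 0 0 0 0" --pt "-1 1 0 0 0 0 0"

```text
t: 11.8
ee_pos: [491.5, -160.9, 27.4]
tcp_rot: [179.3, -0.0, 79.6]
ft_force: [-0.5, -2.6, -0.1]
gripper_width: -0.0
grasp_force: 1.2
```

Call:
step_arm --pt "-1 1 0 0 0 0 0" --pt "-1 1 0 0 0 0 0"

```text
t: 12.0
ee_pos: [491.8, -159.8, 27.5]
tcp_rot: [179.3, -0.0, 79.6]
ft_force: [-0.9, -2.4, -1.6]
gripper_width: -0.003
grasp_force: 1.2
```

Call:
step_arm --pt "-1 1 0 0 0 0 0" --pt "-1 1 0 0 0 0 0"

```text
t: 12.2
ee_pos: [491.9, -158.8, 27.5]
tcp_rot: [179.3, -0.0, 79.6]
ft_force: [0.4, -2.9, -0.6]
gripper_width: -0.005
grasp_force: 1.1
```

Call:
step_arm --pt "-1 -10 0 0 0 0 0" --pt "-1 -40 0 0 0 0 0" --pt "-1 -60 0 -30 0 0 0" --pt "-1 -60 0 -80 0 0 0" --pt "-1 -60 0 -130 0 0 0" --pt "-1 -60 0 -150 0 0 0"

```text
t: 12.8
ee_pos: [481.5, -219.0, 183.0]
tcp_rot: [178.8, 0.0, 79.6]
ft_force: [1.0, 0.4, -0.0]
gripper_width: -0.0
grasp_force: 0.0
```

Run:
```python
from g import *
from h import *
from station import viewer
d={n:viewer.read_camera(n) for n in("side","top")};pickle.dump(d,open("d4.pkl","wb"))
im=np.zeros((600,790,3),np.uint8);im[:400,:380]=crop(d["side"],225,200,38*2,80,5);im[:400,385:785]=crop(d["top"],277,210,50,50,8);cv2.imwrite("pics/c4.png",im)
```

```text
(no output)
```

View pics/c4.png

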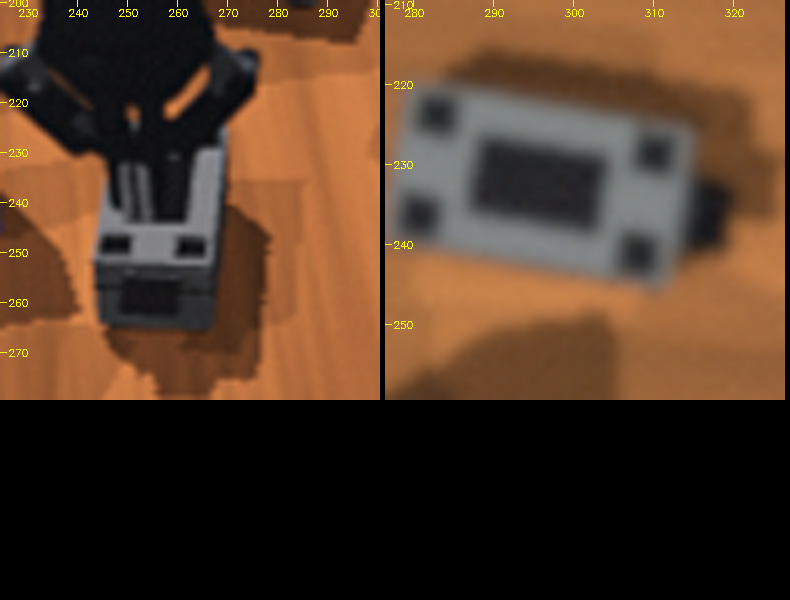

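The flap is still out: it reaches (319,237) while the lid edge is at about u=314.5, and the case slid about 12 mm. A horizontal push jams the lip by friction, so I'll sweep the flap down from above and then press it in.

```bash
cat > pose.py <<'E'
from g import *
from h import *
def cpose(c,u,z=56.5):
    p=np.array([onplane(c,q,z) for q in u]);v=p[2:].mean(0)-p[:2].mean(0);w=p[[0,2]].mean(0)-p[[1,3]].mean(0)
    az=np.degrees(np.arctan2(*v[::-1]));az2=np.degrees(np.arctan2(*w[::-1]));print("C",p.mean(0).round(1),"yaw",az.round(1),(az2-90).round(1),"len",np.linalg.norm(v).round(1),np.linalg.norm(w).round(1))
    return p.mean(0),v/np.linalg.norm(v),az
E
python3 - <<'E'
from pose import *
d=pickle.load(open("d4.pkl","rb"))
C,e,az=cpose(d["top"],[(283,223.5),(281,236.2),(310.2,228.5),(308,241)])
print("flap tip approx",(onplane(d["top"],(318.7,237),38)-C)@e)
for x,z in((82,90),(82,26)): delta(np.r_[C+e*x,z],frame(az+180,0),arm.tcp_to_grasp)
E
```

```text
C [503.  -65.7] yaw -100.9 -100.4 len 91.3 42.4
flap tip approx 80.27173975883903
dxyz [72.6 -9.3 91.8] rot [0.0212 0.0011 0.0082] tcp [ 487.6 -146.3   90. ]
dxyz [ 72.7 -10.7 155.8] rot [0.0212 0.0011 0.0082] tcp [ 487.6 -146.3   26. ]
```

Call:
step_arm --pt "-1 72.5 -9.5 50 0.021 0 0.008" --pt "-1 72.5 -9.5 90 0.021 0 0.008" --pt "-1 72.5 -9.5 90 0.021 0 0.008" --pt "-1 72.5 -9.5 98 0.021 0 0.008" --pt "-1 72.5 -9.5 106 0.021 0 0.008" --pt "-1 72.5 -9.5 114 0.021 0 0.008" --pt "-1 72.5 -10 121 0.021 0 0.008" --pt "-1 72.5 -10 128 0.021 0 0.008"

```text
t: 13.7
ee_pos: [484.6, -145.5, 49.5]
tcp_rot: [-179.6, 0.0, 79.1]
ft_force: [-0.9, 0.0, -0.3]
gripper_width: -0.001
grasp_force: 0.0
```

Call:
step_arm --pt "-1 0 0 5 0 0 0" --pt "-1 0 0 10 0 0 0" --pt "-1 0 0 15 0 0 0" --pt "-1 0 0 20 0 0 0" --pt "-1 0 0 25 0 0 0" --pt "-1 0 0 29 0 0 0" --pt "-1 0 0 29 0 0 0"

```text
t: 14.4
ee_pos: [483.0, -144.6, 19.5]
tcp_rot: [-179.4, -0.0, 79.2]
ft_force: [-0.3, 1.1, 0.4]
gripper_width: 0.003
grasp_force: 0.0
```

Call:
step_arm --pt "-1 1 0 0 0 0 0" --pt "-1 2 0 0 0 0 0" --pt "-1 2 0 0 0 0 0"

```text
t: 14.7
ee_pos: [484.2, -142.8, 20.5]
tcp_rot: [-179.5, 0.0, 79.2]
ft_force: [-0.3, 0.4, -0.7]
gripper_width: 0.0
grasp_force: 0.3
```

Call:
step_arm --pt "-1 1 0 0 0 0 0" --pt "-1 2 0 0 0 0 0" --pt "-1 2 0 0 0 0 0"

```text
t: 15.0
ee_pos: [484.7, -140.7, 20.5]
tcp_rot: [-179.5, -0.0, 79.2]
ft_force: [0.3, -0.4, -0.6]
gripper_width: 0.003
grasp_force: 0.2
```

Call:
step_arm --pt "-1 1 0 0 0 0 0" --pt "-1 2 0 0 0 0 0" --pt "-1 2 0 0 0 0 0"

```text
t: 15.3
ee_pos: [485.0, -139.2, 20.5]
tcp_rot: [-179.5, 0.1, 79.2]
ft_force: [-0.9, -2.4, -1.3]
gripper_width: 0.002
grasp_force: 1.5
```

Call:
step_arm --pt "-1 1 0 0 0 0 0" --pt "-1 2 0 0 0 0 0" --pt "-1 2 0 0 0 0 0"

```text
t: 15.6
ee_pos: [485.5, -136.9, 20.5]
tcp_rot: [-179.5, 0.0, 79.2]
ft_force: [-0.8, -1.8, -0.4]
gripper_width: 0.006
grasp_force: 1.5
```

Call:
step_arm --pt "1 -8 0 0 0 0 0" --pt "1 -40 0 0 0 0 0" --pt "1 -60 0 -40 0 0 0" --pt "1 -60 0 -90 0 0 0" --pt "1 -60 0 -140 0 0 0" --pt "1 -60 0 -160 0 0 0"

```text
t: 16.2
ee_pos: [477.8, -197.1, 185.8]
tcp_rot: [-180.0, 0.0, 79.2]
ft_force: [1.3, -0.5, 0.1]
gripper_width: 0.995
grasp_force: 0.0
```

Run:
```python
from g import *
from h import *
from station import viewer
d={n:viewer.read_camera(n) for n in("side","top")};pickle.dump(d,open("d5.pkl","wb"))
im=np.zeros((600,790,3),np.uint8);im[:400,:380]=crop(d["side"],225,200,38*2,80,5);im[:400,385:785]=crop(d["top"],273,210,50,50,8);cv2.imwrite("pics/c5.png",im)
```

```text
(no output)
```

View pics/c5.png

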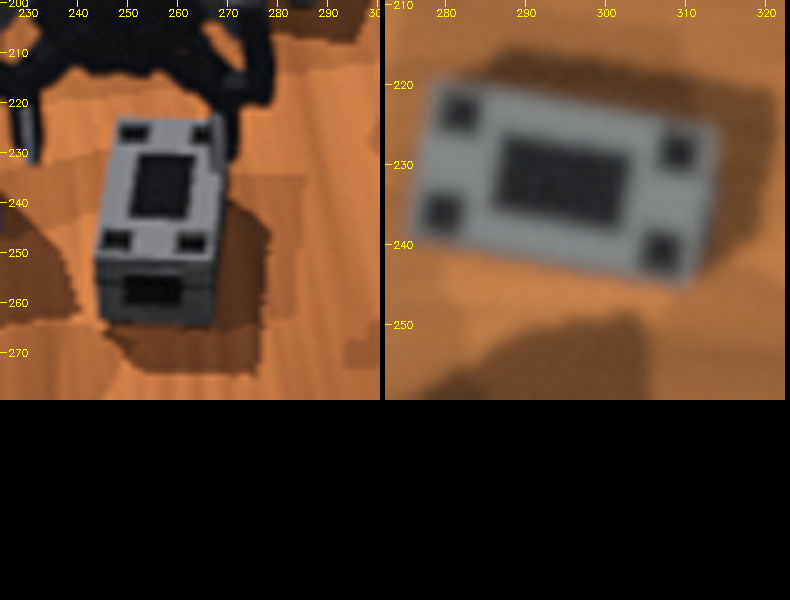

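The clip is shut: its upright black rectangle sits flush at side (256,258), and nothing protrudes past the lid edge in the top view. The case's recesses are at top (282,223.5), (279.7,236), (309.2,228.5) and (307,240.8). Next is the regrasp.

Run:
```python
from pose import *
d=pickle.load(open("d5.pkl","rb"))
C,e,az=cpose(d["top"],[(282,223.5),(279.7,236),(309.2,228.5),(307,240.8)])
d0=pickle.load(open("d0.pkl","rb"))
cpose(d0["top"],[(213.5,225.5),(201.5,221.5),(223.5,199.5),(211.5,195.5)][::-1]) if 0 else None
cpose(d0["top"],[(211.5,195.5),(201.5,221.5),(223.5,199.5),(213.5,225.5)])
cpose(d0["side"],[(260,174.7),(257,182),(287,178),(284,185.7)])
print("case mid side recess check",onplane(d["side"],(263,248),56.5),onplane(d["side"],(248,247.5),56.5),onplane(d["top"],(309.2,228.5),56.5))
for z in(150,20): delta(np.r_[C,z],frame(az+180,0),arm.tcp_to_grasp)
```

```text
C [503.4 -62.2] yaw -100.8 -101.2 len 91.8 41.9
C [578.5 209.3] yaw -109.0 -110.6 len 42.1 92.6
C [576.9 211.8] yaw -20.4 -19.5 len 90.8 43.2
case mid side recess check [ 516.04516088 -108.80155042] [ 474.88617316 -101.27390778] [ 515.15486039 -111.32557285]
dxyz [137.2  -0.5  34.7] rot [ 0.0002  0.0003 -0.0007] tcp [503.4 -62.2 150. ]
dxyz [137.2  -0.5 164.7] rot [ 0.0002  0.0003 -0.0007] tcp [503.4 -62.2  20. ]
```

Call:
step_arm --pt "1 137 -0.5 0 0 0 0" --pt "1 137 -0.5 0 0 0 0" --pt "1 137 -0.5 0 0 0 0" --pt "1 137 -0.5 0 0 0 0" --pt "1 137 -0.5 35 0 0 0" --pt "1 137 -0.5 65 0 0 0" --pt "1 137 -0.5 90 0 0 0" --pt "1 137 -0.5 115 0 0 0" --pt "1 137 -0.5 135 0 0 0" --pt "1 137 -0.5 150 0 0 0" --pt "1 137 -0.5 160 0 0 0" --pt "1 137 -0.5 165 0 0 0"

```text
t: 17.5
ee_pos: [498.0, -61.4, 13.8]
tcp_rot: [-179.3, -0.0, 79.1]
ft_force: [-0.8, 0.3, 0.3]
gripper_width: 0.999
grasp_force: 0.0
```

Call:
step_arm --pt "0.5 0 0 0 0 0 0" --pt "0.3 0 0 0 0 0 0" --pt "0.3 0 0 0 0 0 0" --pt "0.3 0 0 0 0 0 0" --pt "0.3 0 0 0 0 0 0" --newtons 25

```text
t: 18.0
ee_pos: [500.3, -61.4, 16.1]
tcp_rot: [-179.6, 0.0, 79.2]
ft_force: [2.3, -1.1, 0.0]
gripper_width: 0.766
grasp_force: 31.2
```

Call:
step_arm --pt "0.3 0 0 0 0 0 0" --pt "0.3 0 0 0 0 0 0" --pt "0.3 0 0 -10 0 0 0" --pt "0.3 0 0 -30 0 0 0" --pt "0.3 0 0 -60 0 0 0" --pt "0.3 0 0 -90 0 0 0" --pt "0.3 0 0 -110 0 0 0" --pt "0.3 0 0 -120 0 0 0" --pt "0.3 0 0 -120 0 0 0" --newtons 80

```text
t: 18.9
ee_pos: [500.1, -61.2, 135.9]
tcp_rot: [-179.5, -0.0, 79.2]
ft_force: [-0.3, -0.5, -5.5]
gripper_width: 0.764
grasp_force: 90.0
```

Run:
```python
from g import *
o=get_obs();print(o["joint_positions"].round(1),o["ee_pos"],o["tcp_rot"],o["ft_force"],o["ft_torque"],o["grasp_force"])
delta(np.r_[578.5,209.3,140],frame(159.6,0),arm.tcp_to_grasp)
```

```text
[-7.  18.2 -8.5 63.8  0.  93.8] [500.0533324  -61.21158852 135.93073199] [-1.79506785e+02 -1.05733686e-02  7.91793168e+01] [-0.3192647  -0.54684252 -5.50480216] [ 0.03614251 -0.07672293  0.00087762] 90.00444520264864
dxyz [280.4  26.2  -4.2] rot [-0.007  -0.0062 -1.4036] tcp [578.5 209.3 140. ]
```

Call:
step_arm --pt "0.3 25 2 0 0 0 -0.13" --pt "0.3 50 4 0 0 0 -0.26" --pt "0.3 76 7 0 0 0 -0.39" --pt "0.3 102 9 0 0 0 -0.52" --pt "0.3 128 12 0 0 0 -0.65" --pt "0.3 153 14 0 0 0 -0.78" --pt "0.3 179 16 -4 0 0 -0.91" --pt "0.3 204 19 -4 0 0 -1.04" --pt "0.3 230 21 -4 0 0 -1.17" --pt "0.3 255 24 -4 0 0 -1.3" --pt "0.3 280.5 26 -4 -0.007 -0.006 -1.404" --pt "0.3 280.5 26 -4 -0.007 -0.006 -1.404"

```text
t: 20.1
ee_pos: [577.3, 212.2, 136.1]
tcp_rot: [-179.9, -0.2, 159.9]
ft_force: [-0.6, 0.2, -4.7]
gripper_width: 0.764
grasp_force: 90.2
```

Run:
```python
from g import *
o=get_obs();print(o["joint_positions"].round(1),o["ee_pos"],o["tcp_rot"],o["ft_force"],o["ft_torque"],o["grasp_force"])
delta(np.r_[578.5,209.3,90],frame(159.6,0),arm.tcp_to_grasp)
```

```text
[20.1 30.   9.9 70.1  0.1 40.2] [577.34805831 212.23080643 136.09321843] [-179.92463105   -0.23594154  159.91413441] [-0.57049139  0.22462303 -4.66875768] [-0.05258606  0.11054914  0.03261385] 90.21800089627504
dxyz [-2.3 -2.3 46.1] rot [-0.0013 -0.0041  0.0055] tcp [578.5 209.3  90. ]
```

Call:
step_arm --pt "0.3 -2.3 -2.3 12 0 -0.004 0.005" --pt "0.3 -2.3 -2.3 25 0 -0.004 0.005" --pt "0.3 -2.3 -2.3 37 0 -0.004 0.005" --pt "0.3 -2.3 -2.3 46 0 -0.004 0.005" --pt "0.3 -2.3 -2.3 46 0 -0.004 0.005" --pt "0.3 -2.3 -2.3 46 0 -0.004 0.005"

```text
t: 20.7
ee_pos: [579.8, 206.0, 92.8]
tcp_rot: [-180.0, 0.2, 159.3]
ft_force: [0.0, 0.4, -4.3]
gripper_width: 0.764
grasp_force: 90.5
```

Run:
```python
from g import *
from h import *
from station import viewer
o=get_obs();print(o["ee_pos"],o["tcp_rot"],o["ft_force"])
d={n:viewer.read_camera(n) for n in("side","top")};pickle.dump(d,open("d6.pkl","wb"))
im=np.zeros((600,800,3),np.uint8);im[:560,:420]=crop(d["side"],240,135,60,80,7);im[:500,425:795]=crop(d["top"],192,178,74//2,50,10);cv2.imwrite("pics/c6.png",im)
```

```text
[579.77299848 206.04789634  92.84062317] [-179.96831123    0.18494112  159.30843795] [ 0.00967421  0.40493321 -4.27434815]
```

View pics/c6.png

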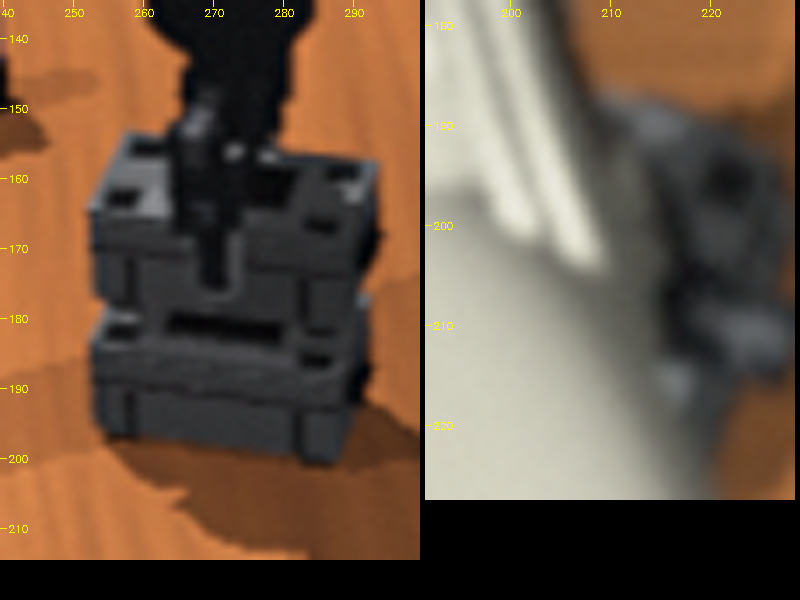

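The top view is blocked by the arm. In the side view the held case's recesses are at (257.3,162.8), (285.8,166.3), (260.8,155.8) and (288.5,158.8). The base's near recesses are at (257.5,181.7) and (284.8,185.8).

Run:
```python
from pose import *
d=pickle.load(open("d6.pkl","rb"))
o=get_obs();print(o["t"],o["ee_pos"],o["tcp_rot"],o["joint_vel"].round(2))
h=[(260.8,155.8),(257.3,162.8),(288.5,158.8),(285.8,166.3)];b=[(260,174.7),(257,182),(287,178),(284,185.7)]
zl=o["ee_pos"][2]-16+58
for z in(zl-1.5,): cpose(d["side"],h,z)
cpose(d["side"],b,56.5)
for p in[(257.5,181.7),(284.8,185.8)]: print(onplane(d["side"],p,56.5))
# lid corners: held left-near, left-far; base left-near
print("held L near corner",onplane(d["side"],(252.8,164.5),zl),"base",onplane(d["side"],(252.8,183.7),58))
print("held far right",onplane(d["side"],(293.5,157.8),zl))
```

```text
20.8 [580.53534534 206.4171882   93.93538713] [179.94689391   0.28466345 159.31904294] [ 0.14 -0.34  0.18 -0.02 -0.05  0.  ]
C [581.2 205.5] yaw -19.8 -19.8 len 91.2 42.6
C [576.9 211.8] yaw -20.4 -19.5 len 90.8 43.2
[529.34605546 208.99664059]
[614.31724012 174.40051552]
held L near corner [515.91258258 191.54997566] base [513.1509959  197.87152563]
held far right [647.35172578 211.95585257]
```

Call:
step_arm --pt "0.3 4.4 2.6 0 0 0 0" --pt "0.3 4.4 2.6 4 0 0 0" --pt "0.3 4.4 2.6 8 0 0 0" --pt "0.3 4.4 2.6 12 0 0 0" --pt "0.3 4.4 2.6 14 0 0 0" --pt "0.3 4.4 2.6 14 0 0 0" --pt "0.3 4.4 2.6 14 0 0 0" --pt "0.3 4.4 2.6 14 0 0 0"

```text
t: 21.6
ee_pos: [577.0, 210.3, 79.3]
tcp_rot: [180.0, 0.2, 159.3]
ft_force: [0.4, -0.6, -5.2]
gripper_width: 0.764
grasp_force: 90.5
```

Run:
```python
from g import *
from h import *
from station import viewer
d={n:viewer.read_camera(n) for n in("side",)};pickle.dump(d,open("d7.pkl","wb"))
o=get_obs();print(o["t"],o["ee_pos"],o["tcp_rot"],o["ft_force"],o["ft_torque"])
cv2.imwrite("pics/c7.png",crop(d["side"],245,145,56,60,10)[:600])
```

```text
21.65 [576.98456764 210.2863084   79.3548795 ] [179.98744609   0.23913122 159.32470402] [-0.49249483  0.30237026 -5.14002067] [-0.01917467  0.00890581  0.05451746]
```

View pics/c7.png

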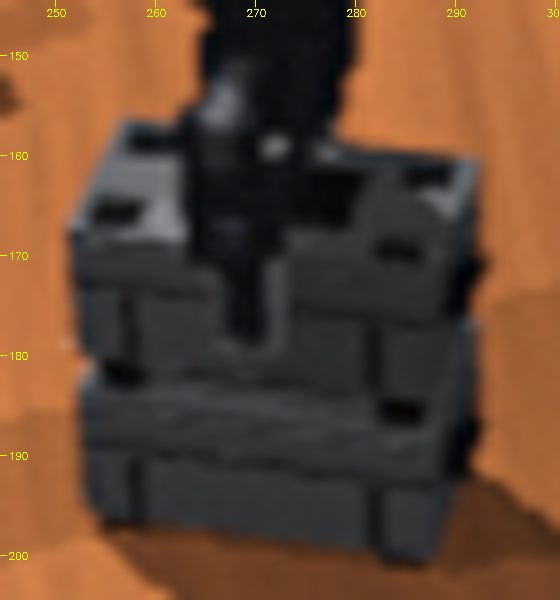

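The held case is about 5 mm above the base lid. Its recesses are at (256,165.7) and (284,169.5), and the base's are at (256.7,181.9) and (284.8,185.5). That was my last picture, so from here I work from numbers only.

Run:
```python
from pose import *
d=pickle.load(open("d7.pkl","rb"))["side"]
Z=79.35-16.05+58
H=[onplane(d,p,Z) for p in[(256,165.7),(284,169.5)]];B=[onplane(d,p,58) for p in[(256.7,181.9),(284.8,185.5)]]
print(np.round(H,1),np.round(B,1),np.round(np.array(B)-H,1))
for hp,bp in[((251.7,167.3),(252.6,183)),((291.8,160.7),(291.9,176.8))]: print("corner",onplane(d,hp,Z).round(1),onplane(d,bp,58).round(1))
# subpixel: find vertical shift/horizontal shift between held patch and base patch around near-left & near-right recess
g=cv2.cvtColor(d["frame"],cv2.COLOR_RGB2GRAY).astype(np.float32)
for (u,v),(u2,v2) in[((256,166),(257,182)),((284,169),(285,185))]:
    print("dark centroid",end=" ")
    for a,b in((u,v),(u2,v2)):
        w=g[b-3:b+4,a-4:a+5];m=np.clip(np.median(w)*0.8-w,0,None);Y,X=np.mgrid[b-3:b+4,a-4:a+5];print(((m*X).sum()/m.sum()).round(2),((m*Y).sum()/m.sum()).round(2),end=" | ")
    print()
```

```text
[[526.6 205.4]
 [611.7 172.1]] [[526.5 206.1]
 [614.3 174. ]] [[-0.1  0.7]
 [ 2.6  1.9]]
corner [512.4 198.3] [512.8 201.8]
corner [642.9 218.3] [643.7 219.1]
dark centroid 256.14 166.33 | 257.02 181.57 | 
dark centroid 284.38 169.66 | 284.3 185.2 |
```

Call:
step_arm --pt "0.3 -0.6 0.5 1 0 0 0" --pt "0.3 -0.6 0.5 2 0 0 0" --pt "0.3 -0.6 0.5 3 0 0 0" --pt "0.3 -0.6 0.5 4 0 0 0" --pt "0.3 -0.6 0.5 5 0 0 0" --pt "0.3 -0.6 0.5 5 0 0 0"

```text
t: 22.25
ee_pos: [577.3, 210.5, 73.9]
tcp_rot: [-180.0, 0.2, 159.3]
ft_force: [-0.4, -0.0, -4.3]
gripper_width: 0.761
grasp_force: 90.5
```

Call:
step_arm --pt "0.3 0 0 0.5 0 0 0" --pt "0.3 0 0 1 0 0 0" --pt "0.3 0 0 1.5 0 0 0" --pt "0.3 0 0 1.5 0 0 0"

```text
t: 22.65
ee_pos: [577.5, 210.5, 72.6]
tcp_rot: [-180.0, 0.2, 159.3]
ft_force: [-0.2, 0.3, -4.5]
gripper_width: 0.768
grasp_force: 90.5
```

Call:
step_arm --pt "0.3 0 0 0.5 0 0 0" --pt "0.3 0 0 1 0 0 0" --pt "0.3 0 0 1 0 0 0"

```text
t: 22.95
ee_pos: [577.5, 210.4, 71.6]
tcp_rot: [-180.0, 0.2, 159.3]
ft_force: [0.1, 1.1, -4.5]
gripper_width: 0.763
grasp_force: 90.5
```

No contact at 71.6, below the 74 mm lid-contact height, so the feet are entering the recesses. I keep lowering.

Call:
step_arm --pt "0.3 0 0 0.5 0 0 0" --pt "0.3 0 0 1 0 0 0" --pt "0.3 0 0 1 0 0 0"

```text
t: 23.25
ee_pos: [577.5, 210.5, 70.5]
tcp_rot: [-180.0, 0.2, 159.3]
ft_force: [-0.1, 0.5, -4.3]
gripper_width: 0.763
grasp_force: 90.5
```

Call:
step_arm --pt "0.3 0 0 0.5 0 0 0" --pt "0.3 0 0 1 0 0 0" --pt "0.3 0 0 1 0 0 0"

```text
t: 23.55
ee_pos: [577.5, 210.5, 69.6]
tcp_rot: [-180.0, 0.2, 159.3]
ft_force: [0.4, -0.5, -4.1]
gripper_width: 0.76
grasp_force: 90.5
```

Call:
step_arm --pt "0.3 0 0 0.5 0 0 0" --pt "0.3 0 0 1 0 0 0" --pt "0.3 0 0 1 0 0 0"

```text
t: 23.85
ee_pos: [577.6, 210.5, 68.7]
tcp_rot: [-180.0, 0.2, 159.3]
ft_force: [-0.5, 0.2, -4.7]
gripper_width: 0.761
grasp_force: 90.6
```

Call:
step_arm --pt "0.3 0 0 0.3 0 0 0" --pt "0.3 0 0 0.6 0 0 0" --pt "0.3 0 0 0.6 0 0 0"

```text
t: 24.15
ee_pos: [577.7, 210.5, 68.6]
tcp_rot: [180.0, 0.2, 159.3]
ft_force: [-0.6, -1.6, -0.6]
gripper_width: 0.761
grasp_force: 90.9
```

Call:
step_arm --pt "0.3 0 0 0.3 0 0 0" --pt "0.3 0 0 0.6 0 0 0" --pt "0.3 0 0 0.6 0 0 0"

```text
t: 24.45
ee_pos: [577.8, 210.4, 68.4]
tcp_rot: [180.0, 0.3, 159.3]
ft_force: [-1.4, -1.4, 6.0]
gripper_width: 0.761
grasp_force: 91.6
```

Firm contact at 68.4, which matches the home height of about 68. I release and lift straight up.

Call:
step_arm --pt "0.8 0 0 0 0 0 0" --pt "0.9 0 0 0 0 0 0" --pt "1 0 0 0 0 0 0" --pt "1 0 0 0 0 0 0" --pt "1 0 0 0 0 0 0" --pt "1 0 0 -10 0 0 0" --pt "1 0 0 -30 0 0 0" --pt "1 0 0 -60 0 0 0" --pt "1 0 0 -100 0 0 0" --pt "1 0 0 -140 0 0 0" --pt "1 0 0 -170 0 0 0" --pt "1 0 0 -170 0 0 0"

```text
t: 25.65
ee_pos: [579.6, 211.7, 244.5]
tcp_rot: [179.6, 0.7, 159.3]
ft_force: [-0.9, -0.4, 0.3]
gripper_width: 1.001
grasp_force: 0.0
```

Call:
step_arm --pt "1 -100 -200 0 0 0 0" --pt "1 -100 -200 0 0 0 0" --pt "1 -100 -200 0 0 0 0" --pt "1 -100 -200 0 0 0 0" --pt "1 -100 -200 0 0 0 0" --pt "1 -100 -200 0 0 0 0" --pt "1 -100 -200 0 0 0 0"

```text
t: 26.35
ee_pos: [599.6, -12.0, 237.4]
tcp_rot: [180.0, 0.2, 159.3]
ft_force: [0.0, 0.8, 0.5]
gripper_width: 1.001
grasp_force: 0.0
```

Run:
```python
from pose import *
from station import viewer
o=get_obs();print(o["t"],o["ee_pos"],o["ft_force"])
d={n:viewer.read_camera(n) for n in("side","top")};pickle.dump(d,open("d8.pkl","wb"))
# expected recess pixels of stacked lid (z 110) at base pose, and dark centroids there
yaw=np.radians(-20.4)
for n in d:
  g=cv2.cvtColor(d[n]["frame"],cv2.COLOR_RGB2GRAY).astype(np.float32);P=[]
  for x,y in((46,21),(46,-21),(-46,-21),(-46,21)):
    q=np.array([577.6+x*np.cos(yaw)-y*np.sin(yaw),209.5+x*np.sin(yaw)+y*np.cos(yaw),110]);e=proj(d[n],q)[0];u,v=np.round(e).astype(int)
    w=g[v-4:v+5,u-4:u+5];m=np.clip(np.percentile(w,60)*.75-w,0,None);Y,X=np.mgrid[v-4:v+5,u-4:u+5]
    c=np.array([(m*X).sum(),(m*Y).sum()])/m.sum();p=onplane(d[n],c,109);P.append(p);print(n,e.round(1),c.round(1),p.round(1),w.min(),w.max())
  print(np.mean(P,0))
# change in bystanders
d0=pickle.load(open("d0.pkl","rb"))["top"]["frame"].astype(int);D=np.abs(d["top"]["frame"].astype(int)-d0).max(2)
for n,(u,v,r) in dict(stamp=(124,246,14),tape=(304,148,18),drv=(422,222,26)).items(): print(n,(D[v-r:v+r,u-r:u+r]>60).sum())
```

```text
26.35 [599.58285986 -12.04380472 237.44452495] [0.04262666 0.7507409  0.49147613]
side [287.4 164.9] [286.2 165.4] [623.8 212.1] 11.0 141.0
side [284.5 172.1] [284.4 171.8] [613.4 177.2] 12.0 114.0
side [256.3 168.6] [256.3 170.5] [526.2 196.6] 24.0 136.0
side [259.7 161.5] [260.1 161.4] [543.2 247.2] 26.0 141.0
[576.66160903 208.28887268]
top [209.  193.2] [209.  193.1] [628.6 213.2] 33.0 114.0
top [221.3 197.6] [221.8 198. ] [612.3 172.3] 34.0 113.0
top [211.  224.6] [211.5 224.8] [526.5 204.4] 36.0 125.0
top [198.7 220.1] [198.7 220. ] [542.4 245.4] 34.0 130.0
[577.46538897 208.84841389]
stamp 0
tape 427
drv 921
```

Run:
```python
from h import *
D=[pickle.load(open(f,"rb")) for f in("d0.pkl","d5.pkl","d8.pkl")]
for d in D:
    for n,b in(("top",dict(tape=(280,125,50,46),drv=(400,190,42,64))),("side",dict(tape=(340,228,44,36),drv=(248,355,85,45)))):
        f=d[n]["frame"].astype(float)
        for k,(u,v,w,h) in b.items():
            c=f[v:v+h,u:u+w];r,g,bl=c[...,0],c[...,1],c[...,2]
            m=(bl/(r+1)>.75)&(r>70) if k=="tape" else (g/(r+1)<.3)&(r>60)
            y,x=np.nonzero(m);print(n,k,len(x),(x.mean()+u).round(1),(y.mean()+v).round(1),end="; ")
    print()
```

```text
top tape 363 303.8 147.3; top drv 155 424.5 233.3; side tape 655 361.2 246.6; side drv 445 273.2 385.1; 
top tape 356 303.9 147.5; top drv 146 424.5 233.5; side tape 651 361.3 246.7; side drv 448 273.3 385.1; 
top tape 1075 297.3 153.8; top drv 165 424.3 233.3; side tape 658 361.2 246.6; side drv 460 273.2 384.9;
```

The bystanders haven't moved (the tape's top-view change is only the arm in the frame). The stacked lid sits at z = 110 within about 1 mm of the base pose. I hand the job in.

```bash
python3 -c "
from station import arm;print(arm.job_done())"
```

```text
the job is handed in; nothing more can be done
None
```

I laid the case flat, pressed its clip shut and stacked it on the lower case; the camera check puts its lid within about 1 mm of where it should sit. The stamp, tape roll and screwdriver did not move, and I handed the job in at about 26 s. My first push on the clip jammed and slid the case about 12 mm, so I swept the flap down from above before pressing it in.

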